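Clamp a dental cast in the surveying table

ROBOT

A 7-joint arm with a two-finger parallel gripper is mounted at the origin on the work surface. World frame = base frame: x ahead of the robot, y to its left, z up, the work surface at z = 0. Lengths are in m, angles in rad, forces in N, time in s.
With the tool pointing down it reaches from about 0.4 to 0.85 m from the base axis. Payload 6.9 kg.
Tool frame: the origin (TCP) lies at the very end of the fingers, on their centre line; the grasp point (between the pads) lies 19 mm behind it; z points along the fingers, y is the line along which they close (so a half turn about z gives the same grasp; the last joint's range is limited). The gripper opens to 85 mm and grips with 20 to 120 N. Pads are 22 mm wide; open, the fingers measure 114 mm over their backs; the gripper's body (76 mm by 85 mm) begins 54 mm behind the grasp point. The pads swing forward as they close: fully open they stand 13 mm farther back than shut.
Start: joints at [1.345, 0.507, -0.238, 1.5, 0.126, 1.149, -0.155], TCP at [0.204, -0.591, 0.231] pointing down, gripper open.
Joint ranges: [-3.08, 3.08], [-0.24, 2.05], [-1.43, 1.35], [0, 2.5], [-1.52, 4.66], [0.17, 1.96], [-2.89, 2.89]. Speed limits (rad/s): [2.39, 2.39, 3.14, 3.14, 3.14, 3.14, 3.14].

INTERFACE

Orientations are given as a rotation vector (axis times angle).
In Python, from bench import * gives the robot as it stands. The module is installed in compiled form; this text tells all that it offers.
- The arm moves only by the tool drive_tool, never from a script. Its argument "moves" is a list of rows, each an object with "travel": the shift along the tool's x, y, z in mm, a list of three; "rot": the turn, a rotation vector about the tool's x, y, z in degrees, a list of three; "hand": the gripper command: -1 is fully open, 1 is shut, values between are in proportion. A call has 1 to 10 rows; each row is the pose to reach, as a shift and turn from the pose commanded when the call began, along the tool's axes at that moment; what a row does not reach only later rows make up. A row lasts 1/10 s, in which the tool goes at most 50 mm and 8.59 degrees, less where a joint would pass 70% of its speed; a pose out of reach is approached as far as the arm can. A call with a gripper value outside its range is refused whole. The fingers move at their own pace and stop on an object; "newtons" is the grip in N (left out, the last holds). Time passes only in rows, so rows that repeat a pose let the fingers close. It gives the time, the measured TCP pose, the force, the opening and the grip force at its end, in the units of the state.
- get_state(): the state, without advancing time (a new reading comes with each control period).
- snapshot(name): name is "scene" or "top"; returns the picture (384x512x3 uint8, blue, green, red); there is no depth.
- calibration(name): a dict with "intrinsics" (3x3 intrinsics, pixels), "R" (3x3) and "t" (3): a world point X has camera coordinates R X + t. Camera axes: x right, y down, z forward; pixel columns grow to the right and rows downward; lengths in m; the calibration is good to about 2 mm. A picture is of the moment at which its call begins. calibration takes no time and is no camera call.
- finish_job(): hands the job in; it is judged then, once.
The state is a dict: "clock": time; "qpos": joint angles; "joint_vel": joint speeds; "joint_efforts": joint torques, N m; "eef_pos": TCP position; "tool_rot": TCP orientation; "ft_force": force on the tool from outside, world axes, zero at the start; "ft_torque": the same for the moment, N m; "gripper_width": finger opening in m; "gripper_force": force on a finger pad.
Only numpy, scipy, OpenCV 4.12 (cv2) and the standard library are available. Lean on these libraries where they do the work, as an engineer would, in place of code of your own. Each camera call takes 0.05 s, during which the arm holds its last target. There are 200 camera calls.

TASK

Take the yellow stone cast with the round base out of the beige work tray and stand it on the platform of the surveying table, then nudge its base up against both fixed balls and push the sliding jaw home against it, so that the base is touched by all three balls and stands flat. Stone chips and cracks: set the cast down without dropping or tipping it, close the jaw with gentle pressure, and leave everything else where it is.

Things in the scene. Friction and masses are not known exactly. Their poses are not given: they have to be found in the camera images.
- cast_mid (a point): the yellow stone dental cast: a plain round base 66 mm in diameter and 28 mm high, and on it a horseshoe of teeth (inside the base's outline, up to 44 mm above the underside), about 0.26 kg. The point lies on the axis of the round base, 21.5 mm above its underside; z is up along the axis, x points to the front teeth. It starts upright in the work tray
- tray: beige open work tray, fixed to the bench, 200 mm (its x) x 280 mm (its y) outside, walls 4 mm thick and 38 mm high, floor 4 mm thick. Origin: centre of its underside. The cast stands in one half of it (either side), the opposing cast in the other
- seat (a point): the surveying table, fixed to the bench: a dark round foot 110 mm across, and a round, level platform 100 mm across whose top is 66 mm above the bench. The point is the centre of the platform's top: the axis of the cast's round base stands here when it touches all three balls. x points from the sliding jaw (robot's side) towards the gap between the two fixed balls, y to the left, z up
- ball_left (a point): centre of the left fixed contact ball (10 mm in diameter), at 38 mm from the seat point in the direction 50 degrees left of the seat's x, 12 mm above the platform; it is carried on the inner side of an upright post 11 to 13 mm thick that ends 21 mm above the platform, the outer side 50 mm from the seat point. The ball is smooth steel, so the base slides along it easily
- ball_right (a point): centre of the right fixed contact ball, 50 degrees to the right of the seat's x, otherwise the same
- jaw_nose (a point): centre of the sliding jaw's contact ball (10 mm in diameter), 12 mm above the platform on the seat's -x side; it moves along the seat's x with the jaw
- jaw_tab (a point): middle of the outer (-x) face of the jaw's brass push tab: an upright plate 32 mm wide (along the seat's y), 6 mm thick, reaching from 1 to 29 mm above the platform's level; the point is 16 mm above that level and 30 mm behind the nose ball's centre. Behind the tab there is free room
- jaw (a joint): how far the jaw has been slid towards the seat (m): 0 fully open, 0.030 at most; 0.022 when its ball touches a seated cast. It starts between 0 and 0.010. It slides stiffly (about 3 N) and stays where it is left
- opposing_cast: white plaster opposing cast with a flat-sided base, 62 x 56 x 34 mm, standing in the work tray beside the yellow one; a bystander. Origin: centre of its underside
- wax_knife: wax knife with red handle, 170 mm long, lying on the bench; a bystander
- mixing_bowl: green rubber mixing bowl, 124 mm across, 75 mm high; a bystander
- sealer_jar: small amber jar, 52 mm across, 62 mm high; a bystander
- plaster_spatula: plaster spatula, 200 mm long, lying on the bench; a bystander
- release_bottle: white bottle with red cap, 48 mm across, 130 mm high; a bystander
- wax_box: clear open box of wax sticks, 75 x 110 x 22 mm; a bystander
Not all that is in view belongs to the job. Several things look just like the part that bears seat: the one meant starts farthest to the robot's left.

How it is judged:
By the outcome, as a careful person would: the job done as asked, in the order asked, and still so for the second after the job is handed in, with the robot touching nothing.
It also fails if it takes over 48 s, if anything falls off the work surface, if the arm or the gripper's body presses on something with over 40 N, if the wrist force passes 120 N, or if a joint passes its speed limit or range.

## Working session

There is one attempt and no reset: what is moved stays moved. The work goes in short steps, Python scripts to look and compute and a tool call to move; the robot and the scene stay as the last step left them, time stands still between calls to the robot, and variables do not carry over. Pictures are saved under pics/ and viewed, at most 10 in all, crops included, and the job is handed in when it is done.

Besides the shell and the picture viewer there is one more tool, called after "Emit:" by a JSON object that holds its "method" and its "body". drive_tool: Moves the arm, as the interface text tells. Its arguments: {"type":"object","properties":{"moves":{"type":"array"},"newtons":{"type":"number"}},"required":["moves"]}

```bash
mkdir -p pics
python3 - <<'E'
from bench import *
import cv2
for n in("scene","top"):
    im=snapshot(n); cv2.imwrite(f"pics/{n}0.png",im)
    c=calibration(n); print(n,c["intrinsics"],c["R"],c["t"])
s=get_state(); print(s["eef_pos"],s["tool_rot"],s["clock"],s["ft_force"])
E
```

```text
scene [[469.28812278   0.         261.24341304]
 [  0.         469.28812278 195.86763389]
 [  0.           0.           1.        ]] [[-0.26930483  0.96301962  0.0082534 ]
 [ 0.81162495  0.23156435 -0.5363235 ]
 [-0.51840125 -0.13773584 -0.84397215]] [ 0.22821844 -0.40061386  2.30069358]
top [[356.17708602   0.         257.08047237]
 [  0.         356.17708602 191.71194284]
 [  0.           0.           1.        ]] [[-0.01748864 -0.99982574 -0.00652991]
 [-0.98996855  0.01823126 -0.14010671]
 [ 0.14020134  0.00401413 -0.99011488]] [-0.07784707  0.57125089  1.19492701]
[ 0.20337006 -0.59049111  0.23051398] [-3.09686448e+00 -5.18599271e-01  5.05395466e-04] 0.1 [-0.29669527  0.20720289 -0.23738041]
```

View pics/scene0.png

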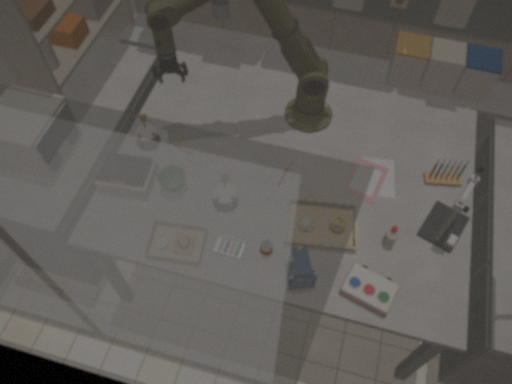

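View pics/top0.png

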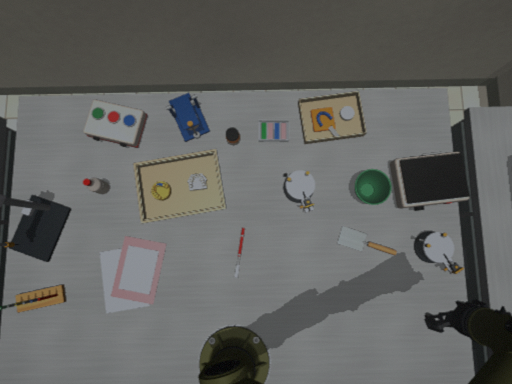

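The top view shows a yellow cast at (161,191) with a white one at (199,182) in the beige tray. Surveying tables stand at (300,187) and (437,248), and the left-most is (300,187). Possible mix-ups are the orange and blue item in the small tray (323,119), the white cast (199,182) and the right-hand table (437,248).

Run:
```python
import cv2,numpy as np
t=cv2.imread("pics/top0.png")
a=cv2.resize(t[145:225,130:230],None,fx=8,fy=8,interpolation=cv2.INTER_CUBIC)[:600]
b=cv2.resize(t[160:220,265:345],None,fx=10,fy=10,interpolation=cv2.INTER_CUBIC)
cv2.imwrite("pics/cropA.png",a);cv2.imwrite("pics/cropB.png",b)
```

```text
(no output)
```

View pics/cropA.png

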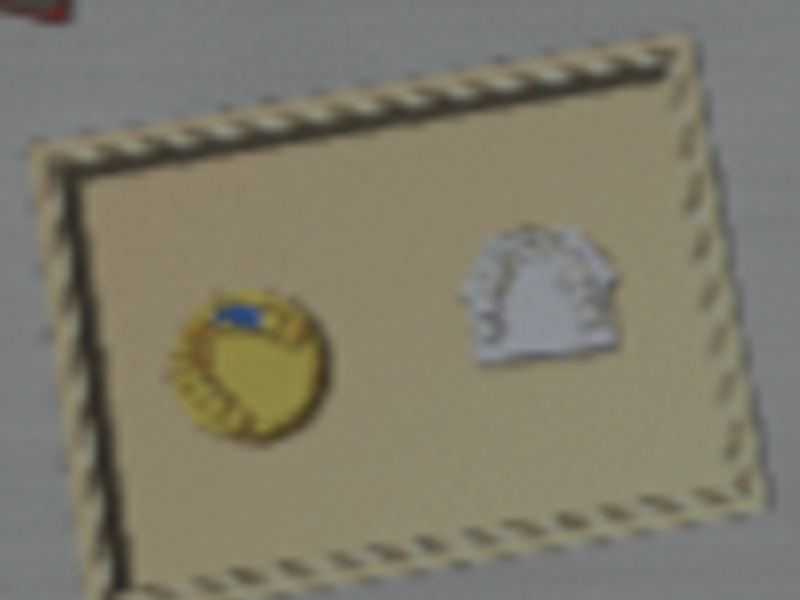

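View pics/cropB.png

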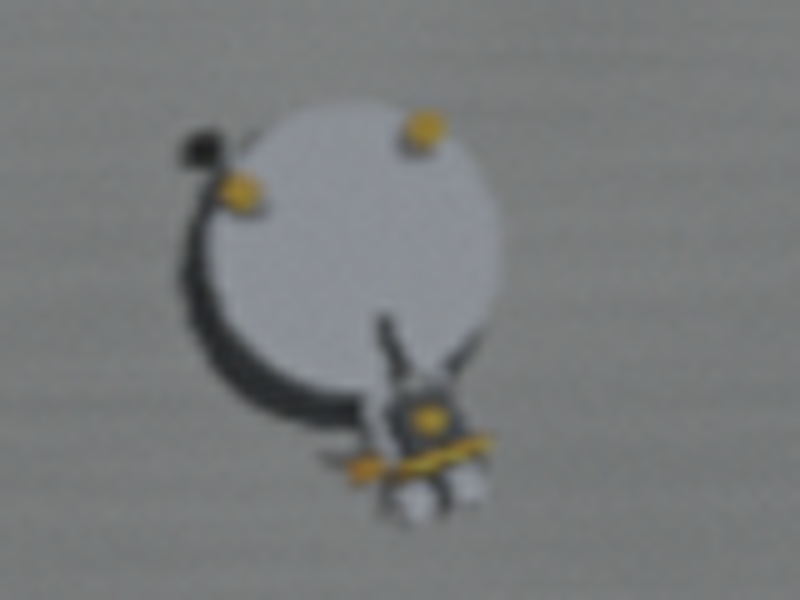

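Crop A shows the yellow round-based cast centred near (161.2,190.8), with its front teeth and blue mark to the upper-left. Crop B shows the platform centred near (300.3,184.7), post tops at (289,179.2) and (307.7,173), and the jaw tab near (309.5,205.5) on the robot's side.

```bash
cat > h.py <<'E'
from bench import *
import cv2,numpy as np
from scipy.spatial.transform import Rotation as Ro
c=calibration("top");K=c["intrinsics"];R=c["R"];t=c["t"]
def ray(u,v,z):
    C=-R.T@t; d=R.T@np.linalg.solve(K,[u,v,1]); return (C+d*(z-C[2])/d[2])[:2]
def proj(P):
    q=(R@np.atleast_2d(P).T).T+t; q=q@K.T; return q[:,:2]/q[:,2:]
def ring(x,y,r,z,n=180):
    a=np.linspace(0,2*np.pi,n); return np.c_[x+r*np.cos(a),y+r*np.sin(a),0*a+z]
def silh(segs,scale=16):
    m=np.zeros((384*4,512*4),np.uint8)
    for P in segs: cv2.fillPoly(m,[cv2.convexHull(((proj(P)+.5)*4).astype(np.int32))],255)
    return m
def moment(mask): 
    M=cv2.moments(mask,True); return np.array([M["m10"]/M["m00"],M["m01"]/M["m00"]]),M["m00"]
def fit(mask,f,x0):
    """xy whose model silhouette has the mask's centroid"""
    big=cv2.resize(mask,None,fx=4,fy=4,interpolation=cv2.INTER_NEAREST)
    g,ar=moment(big); x=np.array(x0,float)
    for _ in range(6):
        s,a2=moment(f(*x)); d=(g-s)/4
        p=proj([*x,0.05])[0]; x+=ray(*(p+d),.05)-ray(*p,.05)
    return x,ar,a2
E
python3 - <<'E'
from h import *
im=cv2.imread("pics/top0.png"); hsv=cv2.cvtColor(im,cv2.COLOR_BGR2HSV)
# cast
m=((hsv[...,1]>105)|(hsv[...,0]>90)&(hsv[...,1]>60)).astype(np.uint8)*255
roi=np.zeros_like(m); cv2.circle(roi,(161,191),13,255,-1); m1=cv2.morphologyEx(m&roi,cv2.MORPH_CLOSE,np.ones((3,3)))
f=lambda x,y: silh([np.r_[ring(x,y,.033,.004),ring(x,y,.033,.032)]])
print("cast",fit(m1,f,ray(161.2,190.8,.03)))
print("front px",ray(130+238/8,145+315/8,.045), "tray corners z38",[ray(130+u/8,145+v/8,.038) for u,v in((35,148),(688,38),(765,505))])
# platform
print("plat",ray(300.3,184.7,.066),[ray(265+u/10-.0,160+v/10,.066) for u,v in((205,247),(500,247),(353,100),(353,393))])
for n,u,v,z in(("postL",240,192,.087),("postR",427,130,.087),("tab1",400,470,.095),("tab2",490,443,.095)): print(n,ray(265+u/10,160+v/10,z))
q=im[184,300];print(q)
d=np.abs(im.astype(int)-q).max(2)
E
python3 - <<'E'
import cv2
im=cv2.imread("pics/top0.png");g=im.sum(2)//3
print(g[184,280:322],g[168:206,300])
E
```

```text
cast (array([0.58395572, 0.25225061]), 4560.0, 5239.0)
front px [0.60096796 0.24904537] tray corners z38 [array([0.67827485, 0.34203496]), array([0.72247053, 0.0544672 ]), array([0.51482318, 0.0214932 ])]
plat [ 0.58744305 -0.23553811] [array([ 0.58837572, -0.18525253]), array([ 0.58651719, -0.2854566 ]), array([ 0.63833577, -0.23729342]), array([ 0.53748269, -0.23381497])]
postL [ 0.60343812 -0.19588019]
postR [ 0.62337669 -0.25921512]
tab1 [ 0.50830504 -0.24496413]
tab2 [ 0.51668435 -0.27487738]
[149 144 139]
[121 119 114  87  51  84 129 143 144 144 143 144 143 144 144 144 143 143
 144 143 144 144 143 144 144 144 143 144 143 143 144 142 144 144 141 129
 123 122 122 123 122 122] [126 127 137 143 145 144 143 144 143 144 142 144 145 145 145 144 144 143
 143 143 144 144 144 144 144 144 145 144 144 145 143  91  53  48  56 100
 108  90]
```

```bash
cat >> h.py <<'E'
def go(x,y,z,yaw=None):
    s=get_state(); T=Ro.from_rotvec(s["tool_rot"]); d=T.inv().apply(np.array([x,y,z])-s["eef_pos"])*1000
    out=[np.round(d,1)]
    if yaw is not None:
        G=Ro.from_matrix(np.c_[[np.cos(yaw),np.sin(yaw),0],[np.sin(yaw),-np.cos(yaw),0],[0,0,-1]])
        out.append(np.round(np.degrees((T.inv()*G).as_rotvec()),2))
    print("travel",*out)
E
python3 - <<'E'
from h import *
print("cam",-R.T@t)
for x,y in((.584,.252),):
    P=proj(np.r_[ring(x,y,.033,.004),ring(x,y,.033,.032)]); P=(P-[130,145]+.5)*8-.5
    print("cast bbox crop",P.min(0),P.max(0),"read 168,288 330,447")
x,y=ray(300.1,184.4,.066); print("seat",x,y)
P=(proj(ring(x,y,.05,.066))-[265,160]+.5)*10-.5; print(P.min(0),P.max(0),"read 205,100 500,393")
for a in(.285,.302,.32):
  for s in(1,-1):
    b=a+s*np.radians(50); print(a,((proj([x+.044*np.cos(b),y+.044*np.sin(b),.087])-[265,160]+.5)*10-.5).round(),"read L240,192 R427,130")
go(.45,-.2,.24); go(.584,.252,.16,.302)
E
```

```text
cam [ 0.39662861 -0.09304472  1.26264276]
cast bbox crop [166.81388783 287.32238148] [333.25907737 444.13583473] read 168,288 330,447
seat 0.5884883284116751 -0.23489429924633143
[208.37718604 104.18542545] [502.7295374  394.51288304] read 205,100 500,393
0.285 [[240. 189.]] read L240,192 R427,130
0.285 [[432. 129.]] read L240,192 R427,130
0.302 [[240. 191.]] read L240,192 R427,130
0.302 [[430. 128.]] read L240,192 R427,130
0.32 [[239. 193.]] read L240,192 R427,130
0.32 [[428. 127.]] read L240,192 R427,130
travel [ 360.4 -288.9   -9. ]
travel [ 634.3 -672.4   71.6] [-0.09  0.    1.71]
```

Emit:
{"method": "drive_tool", "body": {"moves": [{"travel": [360, -289, -9], "rot": [0, 0, 0], "hand": -1}, {"travel": [360, -289, -9], "rot": [0, 0, 0], "hand": -1}, {"travel": [360, -289, -9], "rot": [0, 0, 0], "hand": -1}, {"travel": [360, -289, -9], "rot": [0, 0, 0], "hand": -1}, {"travel": [360, -289, -9], "rot": [0, 0, 0], "hand": -1}, {"travel": [360, -289, -9], "rot": [0, 0, 0], "hand": -1}, {"travel": [360, -289, -9], "rot": [0, 0, 0], "hand": -1}, {"travel": [360, -289, -9], "rot": [0, 0, 0], "hand": -1}, {"travel": [634, -672, 40], "rot": [0, 0, 1.7], "hand": -1}, {"travel": [634, -672, 40], "rot": [0, 0, 1.7], "hand": -1}]}}

```text
clock: 1.1
eef_pos: [0.4487, -0.1562, 0.2299]
tool_rot: [-3.106, -0.471, -0.0]
ft_force: [1.7, -0.3, -0.1]
gripper_width: 0.0856
gripper_force: 0.0
```

```bash
python3 -c "
from h import *
go(.5833,.2525,.14,.305);s=get_state();print(s['eef_pos'],s['clock'])"
```

```text
travel [ 249.7 -350.4   90. ] [ 0.   -0.01 -0.23]
[ 0.44874355 -0.15616718  0.22993422] 1.1
```

Emit:
{"method": "drive_tool", "body": {"moves": [{"travel": [250, -350, 60], "rot": [0, 0, -0.2], "hand": -1}, {"travel": [250, -350, 60], "rot": [0, 0, -0.2], "hand": -1}, {"travel": [250, -350, 60], "rot": [0, 0, -0.2], "hand": -1}, {"travel": [250, -350, 60], "rot": [0, 0, -0.2], "hand": -1}, {"travel": [250, -350, 90], "rot": [0, 0, -0.2], "hand": -1}, {"travel": [250, -350, 90], "rot": [0, 0, -0.2], "hand": -1}, {"travel": [250, -350, 90], "rot": [0, 0, -0.2], "hand": -1}, {"travel": [250, -350, 90], "rot": [0, 0, -0.2], "hand": -1}, {"travel": [250, -350, 90], "rot": [0, 0, -0.2], "hand": -1}, {"travel": [250, -350, 90], "rot": [0, 0, -0.2], "hand": -1}]}}

```text
clock: 2.1
eef_pos: [0.5814, 0.2575, 0.1378]
tool_rot: [-3.099, -0.489, 0.004]
ft_force: [0.5, -0.0, 0.2]
gripper_width: 0.0856
gripper_force: 0.0
```

```bash
python3 -c "
from h import *
go(.5833,.2525,.010,.305);s=get_state();print(s['eef_pos'],s['clock'])
im=snapshot('top');cv2.imwrite('pics/t1.png',cv2.resize(im[135:235,110:240],None,fx=6,fy=6,interpolation=cv2.INTER_CUBIC))
print((proj([s['eef_pos']])-[110,135]+.5)*6-.5)"
```

```text
travel [  0.5   5.9 127.8] [-0.25  0.1   0.46]
[0.58136363 0.25745215 0.13784907] 2.1
[[236.3212058  307.37055146]]
```

View pics/t1.png

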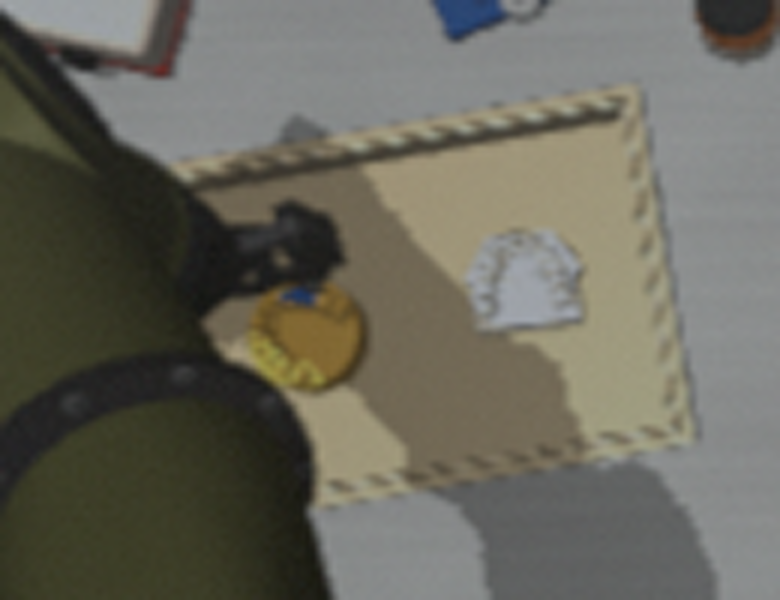

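The picture shows the open gripper above the cast at (305,335) with nothing disturbed. Now I'll descend with the hand pre-closed to about 78 mm.

Emit:
{"method": "drive_tool", "body": {"moves": [{"travel": [0.5, 6, 30], "rot": [-0.2, 0.1, 0.5], "hand": -0.84}, {"travel": [0.5, 6, 60], "rot": [-0.2, 0.1, 0.5], "hand": -0.84}, {"travel": [0.5, 6, 60], "rot": [-0.2, 0.1, 0.5], "hand": -0.84}, {"travel": [0.5, 6, 60], "rot": [-0.2, 0.1, 0.5], "hand": -0.84}]}}

```text
clock: 2.55
eef_pos: [0.585, 0.2437, 0.0805]
tool_rot: [3.104, 0.462, 0.002]
ft_force: [-0.3, 1.1, 0.4]
gripper_width: 0.0785
gripper_force: 0.0
```

```bash
python3 -c "
from h import *
go(.5833,.2525,.001,.305);s=get_state();print(s['eef_pos'],s['clock'])"
```

```text
travel [ 0.8 -9.2 79.5] [ 0.23 -0.04 -0.53]
[0.5850398  0.24371365 0.08052217] 2.55
```

Emit:
{"method": "drive_tool", "body": {"moves": [{"travel": [0, 0, 0], "rot": [0, 0, 0], "hand": -0.84}, {"travel": [0, 0, 0], "rot": [0, 0, 0], "hand": -0.84}, {"travel": [0, 0, 0], "rot": [0, 0, 0], "hand": -0.84}]}}

```text
clock: 2.85
eef_pos: [0.5856, 0.2451, 0.0814]
tool_rot: [3.104, 0.464, 0.007]
ft_force: [-0.1, 0.7, -0.4]
gripper_width: 0.0784
gripper_force: 0.0
```

```bash
python3 -c "
from h import *
go(.5833,.2525,.001,.305);s=get_state();print(s['eef_pos'],s['clock'])"
```

```text
travel [-0.4 -8.1 80.4] [ 0.19 -0.21 -0.48]
[0.58564808 0.24507221 0.08144571] 2.85
```

Emit:
{"method": "drive_tool", "body": {"moves": [{"travel": [-0.4, -8, 10], "rot": [0.2, -0.2, -0.5], "hand": -0.84}, {"travel": [-0.4, -8, 20], "rot": [0.2, -0.2, -0.5], "hand": -0.84}, {"travel": [-0.4, -8, 35], "rot": [0.2, -0.2, -0.5], "hand": -0.84}, {"travel": [-0.4, -8, 50], "rot": [0.2, -0.2, -0.5], "hand": -0.84}, {"travel": [-0.4, -8, 62], "rot": [0.2, -0.2, -0.5], "hand": -0.84}, {"travel": [-0.4, -8, 72], "rot": [0.2, -0.2, -0.5], "hand": -0.84}, {"travel": [-0.4, -8, 77], "rot": [0.2, -0.2, -0.5], "hand": -0.84}, {"travel": [-0.4, -8, 77], "rot": [0.2, -0.2, -0.5], "hand": -0.84}, {"travel": [-0.4, -8, 77], "rot": [0.2, -0.2, -0.5], "hand": -0.84}]}}

```text
clock: 3.75
eef_pos: [0.5828, 0.2524, 0.0034]
tool_rot: [3.105, 0.478, -0.002]
ft_force: [-0.0, 0.4, 0.2]
gripper_width: 0.0781
gripper_force: 0.0
```

```bash
python3 -c "
from h import *
go(.5833,.2525,.001,.305);s=get_state();print(s['eef_pos'],s['clock'],s['ft_force'],s['ft_torque'])"
```

```text
travel [0.5 0.  2.4] [-0.01  0.07  0.03]
[0.58280382 0.25235762 0.0033535 ] 3.75 [-0.04876343  0.43328908  0.2073088 ] [-0.00123372  0.00142388 -0.01160997]
```

Clear. I'll close gently at 20 N, going 2 mm lower.

Emit:
{"method": "drive_tool", "body": {"moves": [{"travel": [0.5, 0, 2], "rot": [0, 0, 0], "hand": -0.7}, {"travel": [0.5, 0, 2], "rot": [0, 0, 0], "hand": -0.6}, {"travel": [0.5, 0, 2], "rot": [0, 0, 0], "hand": -0.5}, {"travel": [0.5, 0, 2], "rot": [0, 0, 0], "hand": -0.4}, {"travel": [0.5, 0, 2], "rot": [0, 0, 0], "hand": -0.3}, {"travel": [0.5, 0, 2], "rot": [0, 0, 0], "hand": -0.3}], "newtons": 30}}

```text
clock: 4.35
eef_pos: [0.5833, 0.2524, 0.0017]
tool_rot: [3.105, 0.478, -0.001]
ft_force: [-0.3, -0.9, 5.6]
gripper_width: 0.0651
gripper_force: 33.5
```

Emit:
{"method": "drive_tool", "body": {"moves": [{"travel": [0, 0, -2], "rot": [0, 0, 0], "hand": -0.3}, {"travel": [0, 0, -5], "rot": [0, 0, 0], "hand": -0.3}, {"travel": [0, 0, -10], "rot": [0, 0, 0], "hand": -0.3}, {"travel": [0, 0, -20], "rot": [0, 0, 0], "hand": -0.3}, {"travel": [0, 0, -35], "rot": [0, 0, 0], "hand": -0.3}, {"travel": [0, 0, -55], "rot": [0, 0, 0], "hand": -0.3}, {"travel": [0, 0, -80], "rot": [0, 0, 0], "hand": -0.3}, {"travel": [0, 0, -110], "rot": [0, 0, 0], "hand": -0.3}, {"travel": [0, 0, -130], "rot": [0, 0, 0], "hand": -0.3}, {"travel": [0, 0, -130], "rot": [0, 0, 0], "hand": -0.3}]}}

```text
clock: 5.35
eef_pos: [0.585, 0.2536, 0.1356]
tool_rot: [-3.103, -0.478, -0.008]
ft_force: [-0.4, -0.3, -2.2]
gripper_width: 0.0652
gripper_force: 33.8
```

```bash
python3 -c "
from h import *
go(.583,-.236,.135,.305);s=get_state();print(s['eef_pos'],s['clock'],s['ft_force'],s['ft_torque'])
im=snapshot('top');cv2.imwrite('pics/t2.png',im)"
```

```text
travel [-149.1  466.3   -0.7] [-0.06 -0.29  0.03]
[0.58497591 0.25355844 0.13556572] 5.35 [-0.42394454 -0.26055919 -2.2352262 ] [ 0.03213626 -0.02004741  0.04655485]
```

View pics/t2.png

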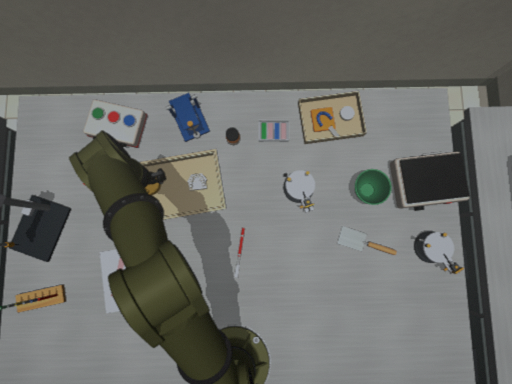

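The cast is lifted (about 2.3 N of weight in the grip) and the white cast at (199,182) is undisturbed. Next I'll carry it to just short of the seat.

Emit:
{"method": "drive_tool", "body": {"moves": [{"travel": [-10, 30, -15], "rot": [0, 0, 0], "hand": -0.3}, {"travel": [-24, 75, -20], "rot": [0, 0, 0], "hand": -0.3}, {"travel": [-40, 124, -20], "rot": [0, 0, 0], "hand": -0.3}, {"travel": [-56, 173, -20], "rot": [0, 0, 0], "hand": -0.3}, {"travel": [-72, 222, -20], "rot": [0, 0, 0], "hand": -0.3}, {"travel": [-87, 270, -20], "rot": [0, 0, 0], "hand": -0.3}, {"travel": [-103, 318, -20], "rot": [0, 0, 0], "hand": -0.3}, {"travel": [-118, 366, -20], "rot": [0, 0, 0], "hand": -0.3}, {"travel": [-132, 410, -20], "rot": [0, 0, 0], "hand": -0.3}, {"travel": [-142, 444, -20], "rot": [0, -0.2, 0], "hand": -0.3}]}}

```text
clock: 6.4
eef_pos: [0.5797, -0.218, 0.15]
tool_rot: [3.104, 0.473, -0.012]
ft_force: [0.6, 0.1, -2.4]
gripper_width: 0.065
gripper_force: 34.6
```

Emit:
{"method": "drive_tool", "body": {"moves": [{"travel": [-3, 10, 0], "rot": [0, 0, 0], "hand": -0.3}, {"travel": [-6, 18, 5], "rot": [0, 0, 0], "hand": -0.3}, {"travel": [-7, 22, 10], "rot": [0, 0, 0], "hand": -0.3}, {"travel": [-7, 22, 15], "rot": [0, 0, 0], "hand": -0.3}, {"travel": [-7, 22, 15], "rot": [0, 0, 0], "hand": -0.3}, {"travel": [-7, 22, 15], "rot": [0, 0, 0], "hand": -0.3}, {"travel": [-7, 22, 15], "rot": [0, 0, 0], "hand": -0.3}]}}

```text
clock: 7.1
eef_pos: [0.5817, -0.2359, 0.1366]
tool_rot: [3.104, 0.48, -0.007]
ft_force: [-0.2, -0.7, -2.5]
gripper_width: 0.065
gripper_force: 34.6
```

```bash
python3 -c "
from h import *
go(.5833,-.2363,.0637,.305);s=get_state();print(s['eef_pos'],s['clock'],s['ft_force'],s['ft_torque'],s['gripper_width'])
im=snapshot('top');cv2.imwrite('pics/t3.png',cv2.resize(im[160:220,265:345],None,fx=10,fy=10,interpolation=cv2.INTER_CUBIC))
e=s['eef_pos'];print((proj(np.r_[[e],ring(e[0],e[1],.033,e[2]+.0023,5)])-[265,160]+.5)*10-.5)"
```

```text
travel [ 1.7  0.9 72.9] [0.   0.27 0.12]
[ 0.58171258 -0.23587431  0.13664561] 7.1 [-0.16324397 -0.70316629 -2.47643717] [ 0.00522282 -0.02099254 -0.04857015] 0.06496392746683953
[[384.23976853 233.93250877]
 [381.45023873 131.27018181]
 [281.79939337 234.64162103]
 [388.80198889 335.05519204]
 [488.44699917 230.8547797 ]
 [381.45023873 131.27018181]]
```

View pics/t3.png

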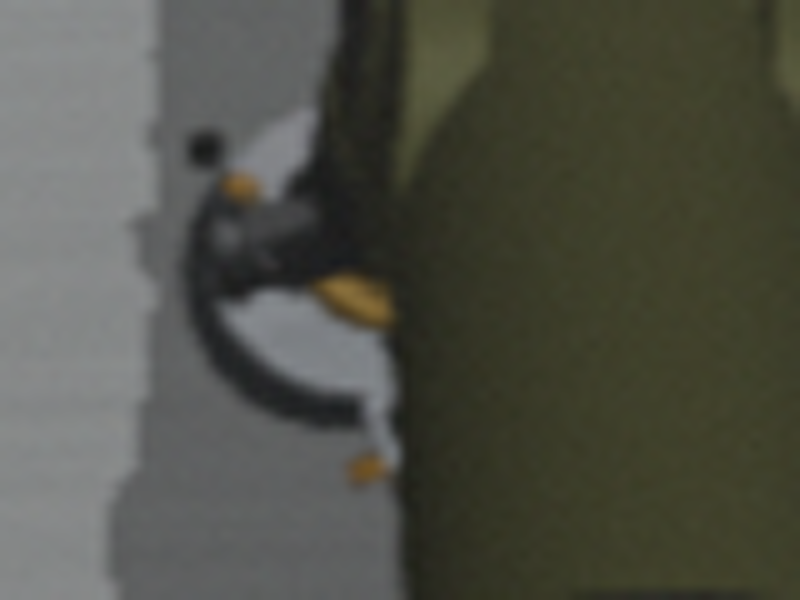

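The cast hangs over the platform with its lower edge near (350,315), and the left post top is at (240,187), clear of the finger. I'll lower it about 8 mm short of the seat.

Emit:
{"method": "drive_tool", "body": {"moves": [{"travel": [-0.3, 1, 15], "rot": [0, 0.3, 0.1], "hand": -0.3}, {"travel": [-0.3, 1, 30], "rot": [0, 0.3, 0.1], "hand": -0.3}, {"travel": [-0.3, 1, 42], "rot": [0, 0.3, 0.1], "hand": -0.3}, {"travel": [-0.3, 1, 52], "rot": [0, 0.3, 0.1], "hand": -0.3}, {"travel": [-0.3, 1, 60], "rot": [0, 0.3, 0.1], "hand": -0.3}, {"travel": [-0.3, 1, 65], "rot": [0, 0.3, 0.1], "hand": -0.3}, {"travel": [-0.3, 1, 68], "rot": [0, 0.3, 0.1], "hand": -0.3}, {"travel": [-0.3, 1, 68], "rot": [0, 0.3, 0.1], "hand": -0.3}, {"travel": [-0.3, 1, 68], "rot": [0, 0.3, 0.1], "hand": -0.3}, {"travel": [-0.3, 1, 68], "rot": [0, 0.3, 0.1], "hand": -0.3}]}}

```text
clock: 8.15
eef_pos: [0.5813, -0.2381, 0.0688]
tool_rot: [3.105, 0.475, 0.001]
ft_force: [0.0, -0.6, -2.1]
gripper_width: 0.065
gripper_force: 34.7
```

```bash
python3 -c "
from h import *
go(.5814,-.2369,.0637,.305);s=get_state();print(s['eef_pos'],s['clock'],s['ft_force'],s['ft_torque'],s['gripper_width'])"
```

```text
travel [ 0.5 -1.1  5.1] [ 0.03 -0.04 -0.07]
[ 0.58127686 -0.23813603  0.06883251] 8.15 [ 1.29055299e-03 -5.76291334e-01 -2.11289956e+00] [ 0.02581487 -0.01499165 -0.0311344 ] 0.06496353333343227
```

Emit:
{"method": "drive_tool", "body": {"moves": [{"travel": [0.5, -1, 1], "rot": [0, 0, 0], "hand": -0.3}, {"travel": [0.5, -1, 2], "rot": [0, 0, 0], "hand": -0.3}, {"travel": [0.5, -1, 3], "rot": [0, 0, 0], "hand": -0.3}, {"travel": [0.5, -1, 4], "rot": [0, 0, 0], "hand": -0.3}, {"travel": [0.5, -1, 4], "rot": [0, 0, 0], "hand": -0.3}, {"travel": [0.5, -1, 4], "rot": [0, 0, 0], "hand": -0.3}]}}

```text
clock: 8.75
eef_pos: [0.5811, -0.2369, 0.0643]
tool_rot: [-3.105, -0.475, 0.0]
ft_force: [0.5, -0.2, -2.1]
gripper_width: 0.0651
gripper_force: 34.7
```

Emit:
{"method": "drive_tool", "body": {"moves": [{"travel": [0, 0, 0.5], "rot": [0, 0, 0], "hand": -0.3}, {"travel": [0, 0, 0.5], "rot": [0, 0, 0], "hand": -0.3}, {"travel": [0, 0, 0.5], "rot": [0, 0, 0], "hand": -0.3}]}}

```text
clock: 9.05
eef_pos: [0.5812, -0.2369, 0.0639]
tool_rot: [-3.105, -0.475, 0.0]
ft_force: [0.2, -0.0, -1.4]
gripper_width: 0.0652
gripper_force: 34.7
```

Emit:
{"method": "drive_tool", "body": {"moves": [{"travel": [0, 0, 0.5], "rot": [0, 0, 0], "hand": -0.3}, {"travel": [0, 0, 0.5], "rot": [0, 0, 0], "hand": -0.3}, {"travel": [0, 0, 0.5], "rot": [0, 0, 0], "hand": -0.3}]}}

```text
clock: 9.35
eef_pos: [0.5812, -0.2369, 0.0637]
tool_rot: [3.105, 0.475, 0.0]
ft_force: [-2.2, -0.2, 3.9]
gripper_width: 0.0654
gripper_force: 35.1
```

Emit:
{"method": "drive_tool", "body": {"moves": [{"travel": [0, 0, 0.5], "rot": [0, 0, 0], "hand": -0.3}, {"travel": [0, 0, 0.5], "rot": [0, 0, 0], "hand": -0.3}, {"travel": [0, 0, 0.5], "rot": [0, 0, 0], "hand": -0.3}]}}

```text
clock: 9.65
eef_pos: [0.5812, -0.2369, 0.0637]
tool_rot: [3.105, 0.475, 0.001]
ft_force: [-3.4, 0.9, 7.8]
gripper_width: 0.065
gripper_force: 35.7
```

Contact came at the predicted height. I'll unload, soften the grip and slide the cast towards the balls.

Emit:
{"method": "drive_tool", "body": {"moves": [{"travel": [0, 0, -0.7], "rot": [0, 0, 0], "hand": -0.3}, {"travel": [1, 0, -0.8], "rot": [0, 0, 0], "hand": -0.3}, {"travel": [2, 0, -0.8], "rot": [0, 0, 0], "hand": -0.3}, {"travel": [3, 0, -0.8], "rot": [0, 0, 0], "hand": -0.3}, {"travel": [4, 0, -0.8], "rot": [0, 0, 0], "hand": -0.3}, {"travel": [4, 0, -0.8], "rot": [0, 0, 0], "hand": -0.3}], "newtons": 20}}

```text
clock: 10.25
eef_pos: [0.5843, -0.2364, 0.0637]
tool_rot: [3.105, 0.474, -0.002]
ft_force: [-3.2, -0.4, 5.0]
gripper_width: 0.0649
gripper_force: 35.4
```

Emit:
{"method": "drive_tool", "body": {"moves": [{"travel": [0.7, 0, 0], "rot": [0, 0, 0], "hand": -0.3}, {"travel": [1.3, 0, 0], "rot": [0, 0, 0], "hand": -0.3}, {"travel": [1.3, 0, 0], "rot": [0, 0, 0], "hand": -0.3}]}}

```text
clock: 10.55
eef_pos: [0.5855, -0.2361, 0.0638]
tool_rot: [3.105, 0.474, -0.002]
ft_force: [-4.3, -1.6, 4.8]
gripper_width: 0.0651
gripper_force: 35.4
```

Emit:
{"method": "drive_tool", "body": {"moves": [{"travel": [0, 0, -0.7], "rot": [0, 0, 0], "hand": -0.3}, {"travel": [0.7, 0, -0.7], "rot": [0, 0, 0], "hand": -0.3}, {"travel": [1.3, 0, -0.7], "rot": [0, 0, 0], "hand": -0.3}, {"travel": [1.3, 0, -0.7], "rot": [0, 0, 0], "hand": -0.3}]}}

```text
clock: 10.95
eef_pos: [0.5877, -0.2346, 0.0641]
tool_rot: [-3.105, -0.476, -0.0]
ft_force: [-1.5, -0.7, -2.3]
gripper_width: 0.0655
gripper_force: 34.8
```

Emit:
{"method": "drive_tool", "body": {"moves": [{"travel": [0.7, 0, 0], "rot": [0, 0, 0], "hand": -0.3}, {"travel": [1.3, 0, 0], "rot": [0, 0, 0], "hand": -0.3}, {"travel": [1.3, 0, 0], "rot": [0, 0, 0], "hand": -0.3}]}}

```text
clock: 11.25
eef_pos: [0.5887, -0.2344, 0.0643]
tool_rot: [-3.105, -0.476, 0.0]
ft_force: [-0.0, 0.2, -2.9]
gripper_width: 0.0652
gripper_force: 34.8
```

Emit:
{"method": "drive_tool", "body": {"moves": [{"travel": [0, 0, 0.4], "rot": [0, 0, 0], "hand": -0.3}, {"travel": [0.5, 0, 0.5], "rot": [0, 0, 0], "hand": -0.3}, {"travel": [1, 0, 0.5], "rot": [0, 0, 0], "hand": -0.3}, {"travel": [1, 0, 0.5], "rot": [0, 0, 0], "hand": -0.3}]}}

```text
clock: 11.65
eef_pos: [0.589, -0.2344, 0.0638]
tool_rot: [-3.105, -0.475, 0.002]
ft_force: [-4.1, 0.7, 0.2]
gripper_width: 0.0646
gripper_force: 34.9
```

Emit:
{"method": "drive_tool", "body": {"moves": [{"travel": [0.5, 0, 0], "rot": [0, 0, 0], "hand": -0.3}, {"travel": [1, 0, 0], "rot": [0, 0, 0], "hand": -0.3}, {"travel": [1, 0, 0], "rot": [0, 0, 0], "hand": -0.3}]}}

```text
clock: 11.95
eef_pos: [0.5892, -0.2343, 0.0638]
tool_rot: [-3.105, -0.474, 0.004]
ft_force: [-6.8, 0.2, 2.0]
gripper_width: 0.0652
gripper_force: 35.1
```

Force builds and the motion stops, so the base is against the balls. I'll release gently and lift away.

Emit:
{"method": "drive_tool", "body": {"moves": [{"travel": [-0.3, 0, 0], "rot": [0, 0, 0], "hand": -0.45}, {"travel": [-0.3, 0, 0], "rot": [0, 0, 0], "hand": -0.55}, {"travel": [-0.3, 0, 0], "rot": [0, 0, 0], "hand": -0.6}, {"travel": [-0.3, 0, 0], "rot": [0, 0, 0], "hand": -0.7}, {"travel": [-0.3, 0, 0], "rot": [0, 0, 0], "hand": -0.8}, {"travel": [-0.3, 0, 0], "rot": [0, 0, 0], "hand": -0.84}]}}

```text
clock: 12.55
eef_pos: [0.5907, -0.2341, 0.064]
tool_rot: [3.105, 0.475, 0.001]
ft_force: [0.8, -0.8, 0.3]
gripper_width: 0.0789
gripper_force: 0.0
```

Emit:
{"method": "drive_tool", "body": {"moves": [{"travel": [0, 0, -5], "rot": [0, 0, 0], "hand": -0.84}, {"travel": [0, 0, -15], "rot": [0, 0, 0], "hand": -0.84}, {"travel": [0, 0, -30], "rot": [0, 0, 0], "hand": -0.84}, {"travel": [0, 0, -50], "rot": [0, 0, 0], "hand": -0.84}, {"travel": [0, 0, -75], "rot": [0, 0, 0], "hand": -0.84}, {"travel": [-40, 0, -95], "rot": [0, 0, 0], "hand": -0.5}, {"travel": [-85, 0, -95], "rot": [0, 0, 0], "hand": 0}, {"travel": [-130, 0, -95], "rot": [0, 0, 0], "hand": 0.5}, {"travel": [-150, 0, -95], "rot": [0, 0, 0], "hand": 1}, {"travel": [-150, 0, -95], "rot": [0, 0, 0], "hand": 1}]}}

```text
clock: 13.55
eef_pos: [0.444, -0.2809, 0.1599]
tool_rot: [3.105, 0.469, -0.003]
ft_force: [0.7, -0.2, -0.2]
gripper_width: 0.0058
gripper_force: 0.0
```

Emit:
{"method": "drive_tool", "body": {"moves": [{"travel": [-30, -60, 0], "rot": [0, 0, 0], "hand": 1}, {"travel": [-30, -100, 0], "rot": [0, 0, 0], "hand": 1}, {"travel": [-30, -150, 0], "rot": [0, 0, 0], "hand": 1}, {"travel": [-30, -150, 0], "rot": [0, 0, 0], "hand": 1}, {"travel": [-30, -150, 0], "rot": [0, 0, 0], "hand": 1}, {"travel": [-30, -150, 0], "rot": [0, 0, 0], "hand": 1}]}}

```text
clock: 14.15
eef_pos: [0.3753, -0.1455, 0.1594]
tool_rot: [3.104, 0.476, 0.003]
ft_force: [-0.1, 0.4, 0.8]
gripper_width: -0.0001
gripper_force: 0.0
```

```bash
python3 -c "
from h import *
s=get_state();print(s['eef_pos'],s['clock'],s['ft_force'],s['gripper_width'])
im=snapshot('top');cv2.imwrite('pics/top4.png',im);cv2.imwrite('pics/t4.png',cv2.resize(im[160:220,265:345],None,fx=10,fy=10,interpolation=cv2.INTER_CUBIC))"
```

```text
[ 0.37525525 -0.14545913  0.1594357 ] 14.15 [-0.05165348  0.39575386  0.84345576] -0.0001275472522870129
```

View pics/t4.png

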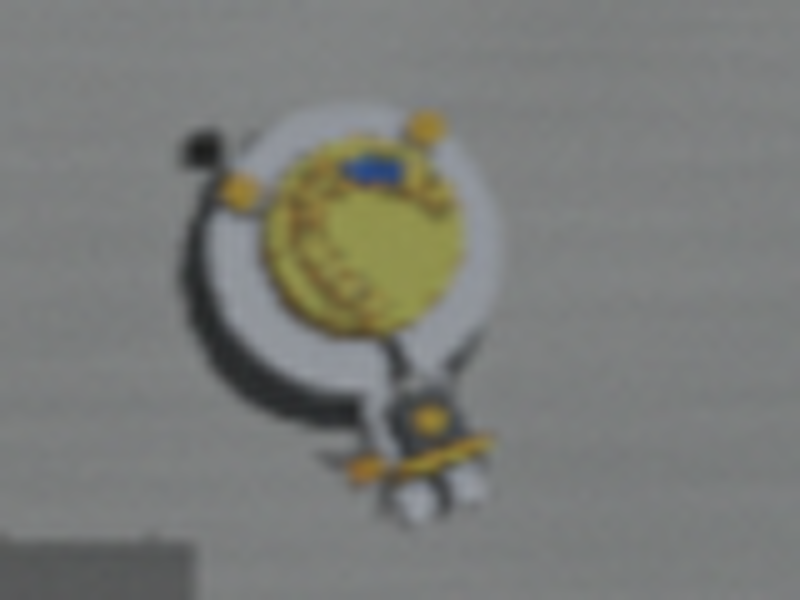

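```bash
python3 -c "
from h import *
im=cv2.imread('pics/top4.png');hsv=cv2.cvtColor(im,cv2.COLOR_BGR2HSV)
m=((hsv[...,1]>60)).astype(np.uint8)*255;roi=0*m;cv2.circle(roi,(301,183),11,255,-1);m=cv2.morphologyEx(m&roi,cv2.MORPH_CLOSE,np.ones((3,3)))
f=lambda x,y: silh([np.r_[ring(x,y,.033,.066),ring(x,y,.033,.094)]])
x,a,b=fit(m,f,(.589,-.2345));print(x,a,b)
for q in ((.589,-.2345),(.5884,-.2349),tuple(x)):
  P=(proj(np.r_[ring(*q,.033,.066),ring(*q,.033,.094)])-[265,160]+.5)*10-.5;print(q,P.min(0),P.max(0),'read 263,135 468,337')
A=.302;X=np.array([np.cos(A),np.sin(A)])
for u,v in((442,457),(400,469),(490,443)): 
  p=ray(265+(u+.5)/10-.5,160+(v+.5)/10-.5,.095); d=p-[.589,-.2345]; print(p,d@X,d@[-X[1],X[0]])
tgt=np.array([.589,-.2345])-.125*X
go(*tgt,.16,A);go(*tgt,.076,A)
"
```

```text
[ 0.58971877 -0.23532614] 5024.0 5486.0
(0.589, -0.2345) [257.18292559 135.88590151] [463.21750406 343.20281141] read 263,135 468,337
(0.5884, -0.2349) [258.41315784 137.63142442] [464.49210706 344.93632815] read 263,135 468,337
(np.float64(0.5897187731382388), np.float64(-0.2353261446292752)) [259.54755367 133.72301057] [465.62174282 341.05630147] read 263,135 468,337
[ 0.51385872 -0.25749949] -0.07858139497809215 0.0003906802142866144
[ 0.51014681 -0.24355161] -0.07797679827504635 0.01481135824568449
[ 0.51819899 -0.27345721] -0.07918386569236857 -0.016135783258371075
travel [ 52.7 148.4  -0.6] [ 0.04 -0.07  0.06]
travel [ 52.6 148.4  83.4] [ 0.04 -0.07  0.06]
```

The cast is flat, about 1 mm from the expected seat, and close to both balls (post tops at (240,190) and (427,130)). The tab's centre is at (442,457), about 82 mm behind the seat. Next I'll come down behind the tab with the fingers shut.

Emit:
{"method": "drive_tool", "body": {"moves": [{"travel": [18, 50, 0], "rot": [0, 0, 0], "hand": 1}, {"travel": [35, 95, 0], "rot": [0, 0, 0], "hand": 1}, {"travel": [48, 130, 0], "rot": [0, 0, 0], "hand": 1}, {"travel": [52.5, 148.5, 15], "rot": [0, 0, 0], "hand": 1}, {"travel": [52.5, 148.5, 40], "rot": [0, 0, 0], "hand": 1}, {"travel": [52.5, 148.5, 60], "rot": [0, 0, 0], "hand": 1}, {"travel": [52.5, 148.5, 75], "rot": [0, 0, 0], "hand": 1}, {"travel": [52.5, 148.5, 83], "rot": [0, 0, 0], "hand": 1}, {"travel": [52.5, 148.5, 83], "rot": [0, 0, 0], "hand": 1}, {"travel": [52.5, 148.5, 83], "rot": [0, 0, 0], "hand": 1}]}}

```text
clock: 15.2
eef_pos: [0.4686, -0.2713, 0.0761]
tool_rot: [3.105, 0.474, 0.001]
ft_force: [0.6, 0.2, -0.1]
gripper_width: 0.0004
gripper_force: 0.0
```

```bash
python3 -c "
from h import *
A=.302;X=np.array([np.cos(A),np.sin(A)])
s=get_state();d=s['eef_pos'][:2]-[.589,-.2345];print(d@X,d@[-X[1],X[0]],s['eef_pos'],s['ft_force'])
tgt=np.array([.589,-.2345])-.100*X
go(*tgt,.075,A)"
```

```text
-0.12588423443194352 0.0006450299725380264 [ 0.46862099 -0.27132595  0.07610857] [ 0.55250617  0.2493238  -0.05583761]
travel [25.9  0.7  1.1] [ 0.01 -0.02  0.07]
```

Emit:
{"method": "drive_tool", "body": {"moves": [{"travel": [10, 0.5, 0], "rot": [0, 0, 0], "hand": 1}, {"travel": [20, 0.5, 0], "rot": [0, 0, 0], "hand": 1}, {"travel": [26, 0.5, 0], "rot": [0, 0, 0], "hand": 1}, {"travel": [28, 0.5, 0], "rot": [0, 0, 0], "hand": 1}, {"travel": [30, 0.5, 0], "rot": [0, 0, 0], "hand": 1}, {"travel": [30, 0.5, 0], "rot": [0, 0, 0], "hand": 1}]}}

```text
clock: 15.8
eef_pos: [0.4971, -0.2621, 0.0758]
tool_rot: [-3.105, -0.476, 0.0]
ft_force: [0.4, -0.4, -0.1]
gripper_width: 0.0002
gripper_force: 0.0
```

Emit:
{"method": "drive_tool", "body": {"moves": [{"travel": [2, 0, 0], "rot": [0, 0, 0], "hand": 1}, {"travel": [4, 0, 0], "rot": [0, 0, 0], "hand": 1}, {"travel": [6, 0, 0], "rot": [0, 0, 0], "hand": 1}, {"travel": [6, 0, 0], "rot": [0, 0, 0], "hand": 1}]}}

```text
clock: 16.2
eef_pos: [0.5023, -0.2607, 0.0758]
tool_rot: [3.105, 0.475, -0.002]
ft_force: [-1.8, -0.4, 2.3]
gripper_width: 0.0
gripper_force: 1.2
```

Emit:
{"method": "drive_tool", "body": {"moves": [{"travel": [1.5, 0, 0], "rot": [0, 0, 0], "hand": 1}, {"travel": [3, 0, 0], "rot": [0, 0, 0], "hand": 1}, {"travel": [4.5, 0, 0], "rot": [0, 0, 0], "hand": 1}, {"travel": [6, 0, 0], "rot": [0, 0, 0], "hand": 1}, {"travel": [7.5, 0, 0], "rot": [0, 0, 0], "hand": 1}, {"travel": [7.5, 0, 0], "rot": [0, 0, 0], "hand": 1}]}}

```text
clock: 16.8
eef_pos: [0.5103, -0.2581, 0.0758]
tool_rot: [3.105, 0.476, 0.001]
ft_force: [-2.7, -0.3, 0.5]
gripper_width: 0.0
gripper_force: 1.0
```

Emit:
{"method": "drive_tool", "body": {"moves": [{"travel": [1, 0, 0], "rot": [0, 0, 0], "hand": 1}, {"travel": [2, 0, 0], "rot": [0, 0, 0], "hand": 1}, {"travel": [2, 0, 0], "rot": [0, 0, 0], "hand": 1}]}}

```text
clock: 17.1
eef_pos: [0.512, -0.2575, 0.0758]
tool_rot: [-3.105, -0.476, -0.0]
ft_force: [-1.8, -1.4, 1.2]
gripper_width: -0.0
gripper_force: 1.2
```

Emit:
{"method": "drive_tool", "body": {"moves": [{"travel": [1, 0, 0], "rot": [0, 0, 0], "hand": 1}, {"travel": [1, 0, 0], "rot": [0, 0, 0], "hand": 1}]}}

```text
clock: 17.3
eef_pos: [0.5128, -0.2573, 0.0758]
tool_rot: [-3.105, -0.475, 0.0]
ft_force: [-2.8, -0.9, 0.7]
gripper_width: 0.0003
gripper_force: 1.3
```

Emit:
{"method": "drive_tool", "body": {"moves": [{"travel": [0.7, 0, 0], "rot": [0, 0, 0], "hand": 1}, {"travel": [1, 0, 0], "rot": [0, 0, 0], "hand": 1}, {"travel": [1, 0, 0], "rot": [0, 0, 0], "hand": 1}]}}

```text
clock: 17.6
eef_pos: [0.5135, -0.2571, 0.0758]
tool_rot: [-3.105, -0.475, 0.001]
ft_force: [-3.5, -1.4, 1.3]
gripper_width: -0.0001
gripper_force: 2.0
```

Emit:
{"method": "drive_tool", "body": {"moves": [{"travel": [0.7, 0, 0], "rot": [0, 0, 0], "hand": 1}, {"travel": [1, 0, 0], "rot": [0, 0, 0], "hand": 1}, {"travel": [1, 0, 0], "rot": [0, 0, 0], "hand": 1}]}}

```text
clock: 17.9
eef_pos: [0.5137, -0.257, 0.0758]
tool_rot: [-3.105, -0.475, 0.003]
ft_force: [-6.0, -1.4, 3.4]
gripper_width: -0.0
gripper_force: 3.0
```

Emit:
{"method": "drive_tool", "body": {"moves": [{"travel": [0.5, 0, 0], "rot": [0, 0, 0], "hand": 1}, {"travel": [0.8, 0, 0], "rot": [0, 0, 0], "hand": 1}, {"travel": [0.8, 0, 0], "rot": [0, 0, 0], "hand": 1}]}}

```text
clock: 18.2
eef_pos: [0.514, -0.2569, 0.0758]
tool_rot: [-3.105, -0.474, 0.004]
ft_force: [-7.6, -1.6, 4.6]
gripper_width: -0.0001
gripper_force: 3.7
```

```bash
python3 -c "
from h import *
A=.302;X=np.array([np.cos(A),np.sin(A)])
s=get_state();d=s['eef_pos'][:2]-[.589,-.2345];print(d@X,d@[-X[1],X[0]],s['ft_force'],s['ft_torque'])"
```

```text
-0.07831603059795327 0.0009225592360811548 [-7.64353765 -1.59089378  4.56841319] [-0.37896911  1.48427258  0.00192415]
```

The jaw has met the seated cast (about 8 N, and TCP at the predicted place). I'll back off, lift and look.

Emit:
{"method": "drive_tool", "body": {"moves": [{"travel": [-3, 0, 0], "rot": [0, 0, 0], "hand": 1}, {"travel": [-15, 0, 0], "rot": [0, 0, 0], "hand": 1}, {"travel": [-35, 0, 0], "rot": [0, 0, 0], "hand": 1}, {"travel": [-50, 0, -30], "rot": [0, 0, 0], "hand": 1}, {"travel": [-60, -40, -70], "rot": [0, 0, 0], "hand": 1}, {"travel": [-70, -80, -90], "rot": [0, 0, 0], "hand": 1}, {"travel": [-70, -120, -90], "rot": [0, 0, 0], "hand": 1}, {"travel": [-70, -150, -90], "rot": [0, 0, 0], "hand": 1}, {"travel": [-70, -150, -90], "rot": [0, 0, 0], "hand": 1}, {"travel": [-70, -150, -90], "rot": [0, 0, 0], "hand": 1}]}}

```text
clock: 19.2
eef_pos: [0.404, -0.1343, 0.1663]
tool_rot: [3.104, 0.477, 0.002]
ft_force: [0.5, -0.6, 0.5]
gripper_width: 0.0
gripper_force: 0.0
```

```bash
python3 -c "
from h import *
im=snapshot('top');sc=snapshot('scene');cv2.imwrite('pics/top5.png',im)
a=cv2.resize(im[160:220,265:335],None,fx=8,fy=8,interpolation=cv2.INTER_CUBIC);cv2.imwrite('pics/t5.png',a)
hsv=cv2.cvtColor(im,cv2.COLOR_BGR2HSV)
m=((hsv[...,1]>60)).astype(np.uint8)*255;roi=0*m;cv2.circle(roi,(301,183),11,255,-1);m=cv2.morphologyEx(m&roi,cv2.MORPH_CLOSE,np.ones((3,3)))
f=lambda x,y: silh([np.r_[ring(x,y,.033,.066),ring(x,y,.033,.094)]])
print(fit(m,f,(.589,-.2345)),get_state()['eef_pos'],cv2.absdiff(im,cv2.imread('pics/top0.png'))[140:220,180:230].mean())
"
```

```text
(array([ 0.58994594, -0.23515957]), 5024.0, 5497.0) [ 0.40420297 -0.13527777  0.16587452] 5.43325
```

View pics/t5.png

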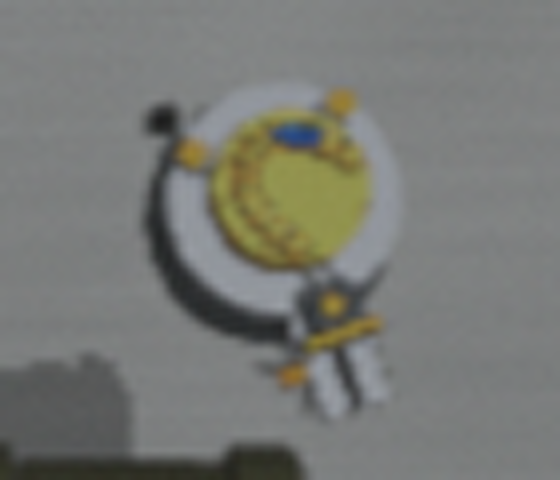

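```bash
python3 -c "
from h import *
im=cv2.imread('pics/top5.png');s=cv2.cvtColor(im,cv2.COLOR_BGR2HSV)[...,1]
for r in (180,183,186): print(r,s[r,286:317])
for c in (298,301,304): print(c,s[170:196,c])
for q in ((.589,-.2345),(.5899,-.2352)):
  P=np.r_[ring(*q,.033,.066),ring(*q,.033,.094)];H=cv2.convexHull(proj(P).astype(np.float32)).reshape(-1,2)
  for r in(180,183,186):
    u=np.linspace(280,320,4001);ins=[cv2.pointPolygonTest(H,(float(a),float(r)),False)>=0 for a in u];print(q,'row',r,u[ins].min(),u[ins].max())
  for cc in(298,301,304):
    u=np.linspace(165,200,3501);ins=[cv2.pointPolygonTest(H,(float(cc),float(a)),False)>=0 for a in u];print(q,'col',cc,u[ins].min(),u[ins].max())
"
```

```text
180 [  4  55 133 131  64  38 100 129 138 132 137 135 125 118 118 121 121 118
 118 121 125 129 138 126  77  16  16  18  12   4   6]
183 [ 18  18  18  20   6  83 120 128 135 125 127 124 120 115 119 117 121 121
 121 121 120 119 117 121 101  36  17  16  14   9   6]
186 [ 16  16  16  15  12  46 124 119 122 122 124 129 117 111 120 120 123 121
 121 118 119 116 121 118  71   9  18  18  15   7   4]
298 [ 12  18  18   5  78 118  86 105 131 131 125 117 120 120 122 124 117 118
 123 135 130 126 126  65  11  18]
301 [ 14  18  16  40 102  33 155 150  55 118 121 119 120 117 120 119 120 120
 108 119 128 141 145  78  14  16]
304 [ 11  15  16   6  83  80  98  97  59 119 118 121 119 121 121 121 121 119
 119 117 119 123 112  15   8  14]
(0.589, -0.2345) row 180 291.23 310.36
(0.589, -0.2345) row 183 290.34 310.86
(0.589, -0.2345) row 186 290.46 310.42
(0.589, -0.2345) col 298 173.53 193.63
(0.589, -0.2345) col 301 173.15 193.83
(0.589, -0.2345) col 304 173.67 193.07
(0.5899, -0.2352) row 180 291.31 310.65
(0.5899, -0.2352) row 183 290.51 311.06
(0.5899, -0.2352) row 186 290.71 310.53
(0.5899, -0.2352) col 298 173.32 193.32
(0.5899, -0.2352) col 301 172.87 193.58
(0.5899, -0.2352) col 304 173.34 192.88
```

View pics/top5.png

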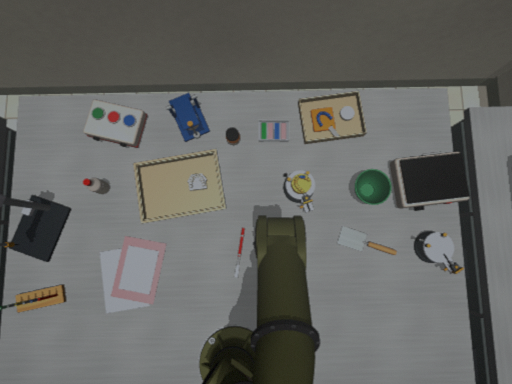

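The cast stands on the platform at (301,184) with the jaw closed at (306,205). The white cast at (199,182) and the other items are where they started, and the robot is clear.

```bash
python3 -c "
from bench import *
print(finish_job())"
```

```text
the job is handed in; nothing more can be done
None
```

I handed the job in at about 19 s of robot time: the yellow cast stands flat on the left-hand surveying table, nudged up to the fixed balls, with the jaw closed on it at about 8 N and nothing else moved. Ball contact is inferred from the push forces and the final picture, which can't rule out a gap of under 1 mm at the left ball.

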